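Put the tea tin back in its row

TASK

The three square tea tins belong in the steel rail tray in order of height, but the tall and the short one have been pushed together. Open a gap between them along the tray, then stand the middle-height tin from the counter in that gap, flat on the tray floor and square with the others, with less than about 3 cm of space on either side of it. Do not knock any of the three tins over.

Things in the scene. Friction and masses are not known exactly. Their poses are not given: they have to be found in the camera images.
- rail: Shallow steel tray fixed to the counter, 92 x 328 mm outside and 16 mm high, long along its y axis. Origin: centre of its underside on the counter; z up. Floor 4 mm thick, walls 4 mm thick rising 12 mm above the floor on all four sides; inside 84 mm (x, -42 to +42) by 320 mm (y, -160 to +160). A loose round amber glass jar (54 mm across, 90 mm high) stands against its +y end, so the floor is free for tins from y = -160 to y = +95 mm only.
- tall_tin: The tallest: plain brushed-metal square canister with a flat bamboo lid flush with its sides, 50 x 50 mm in plan and 90 mm high, about 0.2 kg. Origin: centre of its underside; z up, x and y square to its faces. Stands loose and roughly square in the tray, 3 to 10 mm from the short tin, on either side of it along the tray; it slides easily (friction about 0.25) when held front and back and drawn along.
- short_tin: The lowest: plain brushed-metal square canister with a flat bamboo lid flush with its sides, 50 x 50 mm in plan and 66 mm high, about 0.2 kg. Origin: centre of its underside; z up, x and y square to its faces. Stands loose in the tray next to the tall tin and slides in the same way. On the far side of at least one of these two tins there is room to slide it 70 mm outward along the tray.
- middle_tin: The one to put in: plain brushed-metal square canister with a flat bamboo lid flush with its sides, 50 x 50 mm in plan and 78 mm high, about 0.2 kg. Origin: centre of its underside; z up, x and y square to its faces. Stands alone on the counter, to the robot's left of the tray, at any yaw within 35 degrees either way. A round metal tin of about the same height farther off is not it.

How it is judged:
By the outcome, as a careful person would: the job done as asked, in the order asked, and still so for the second after the job is handed in, with the robot touching nothing.
It also fails if it takes over 58 s, if anything falls off the work surface, if the arm or the gripper's body presses on something with over 40 N, if the wrist force passes 120 N, or if a joint passes its speed limit or range.

ROBOT

A 6-joint arm with a two-finger parallel gripper is mounted at the origin on the work surface. World frame = base frame: x ahead of the robot, y to its left, z up, the work surface at z = 0. Lengths are in m, angles in rad, forces in N, time in s.
With the tool pointing down it reaches from about 0.425 to 1.125 m from the base axis. Payload 14.9 kg.
Tool frame: the origin (TCP) lies at the centre of the arm's flange, where the gripper is bolted on; the fingertips stand 191 mm ahead of it and the grasp point (between the pads) lies 172 mm ahead of it (nose_length is the distance from the TCP to the fingertips, in m); x points along the fingers, y is the direction in which the jaws open and shut, and the axes are right-handed (so a half turn about x gives the same grasp; the last joint's range is limited). The gripper opens to 91 mm and grips with 3 to 60 N. Pads are 32 mm wide; open, the fingers measure 118 mm over their backs; the gripper's body (76 mm by 178 mm) begins 60 mm behind the grasp point.
Start: joints at [-1.22, 0.379, 1.734, -0, 1.028, -0.033], TCP at [0.262, -0.649, 0.405] pointing down, gripper open.
Joint ranges: [-2.77, 2.77], [-0.74, 2.19], [0, 2.66], [-1.06, 4.2], [0.31, 2.87], [-3.08, 3.08]. Speed limits (rad/s): [1.89, 1.89, 2.39, 3.14, 3.14, 3.14].

INTERFACE

Orientations are given as a unit quaternion [x, y, z, w].
In Python, from station import read_state, snapshot, job_done, nose_length gives the robot as it stands.
- The arm moves only by the tool drive_tool, never from a script. Its argument "motion" is a list of rows, each a list of 7 numbers: the shift along the tool's x, y, z as a fraction of full scale, then the turn, a rotation vector about the tool's x, y, z as a fraction of full scale, then the closure, from 0 (fully open) to 1 (shut). A call has 1 to 20 rows; each row is the pose to reach, as a shift and turn from the pose commanded when the call began, along the tool's axes at that moment, turning the shorter way round; what a row does not reach only later rows make up. Full scale, the value 1, is 0.6 m for a shift and 180 degrees for a turn. A row lasts 1/12 s, in which the tool goes at most 41.7 mm and 7.16 degrees, less where a joint would pass 70% of its speed; a pose out of reach is approached as far as the arm can. A call with a number of a shift or a turn outside -1 to 1 is refused whole. A call with a gripper value outside its range is refused whole. The fingers move at their own pace and stop on an object; "force" is the grip in N (left out, the last holds). Time passes only in rows, so rows that repeat a pose let the fingers close. It gives the time, the measured TCP pose, the force and the opening at its end, in the units of the state.
- read_state(): the state, without advancing time (a new reading comes with each control period).
- snapshot(name): name is "side" or "top"; returns a dict with "img" (400x640x3 uint8, red, green, blue), "depth" (400x640 float32, m along the optical axis (not along the pixel's ray), 0 where there is no reading), "fx", "fy", "cx", "cy" (pixels), "position" and "rotation" of the camera in the world. Camera axes: x right, y down, z forward; pixel columns grow to the right and rows downward; lengths in m; the calibration is good to about 2 mm. A picture is of the moment at which its call begins.
- job_done(): hands the job in, once; it reports no verdict.
The state is a dict: "time": time; "joint_positions": joint angles; "dq": joint speeds; "tau": joint torques, N m; "tool_pos": TCP position; "eef_rot": TCP orientation; "contact_force": force on the tool from outside, world axes, zero at the start; "torque": the same for the moment, N m; "gripper_width": finger opening in m.
Only numpy, scipy, OpenCV 4.12 (cv2) and the standard library are available. Lean on these libraries where they do the work, as an engineer would, in place of code of your own. Each camera call takes 0.05 s, during which the arm holds its last target. There are 200 camera calls.

## Working session

There is one attempt and no reset: what is moved stays moved. The work goes in short steps, Python scripts to look and compute and a tool call to move; the robot and the scene stay as the last step left them, time stands still between calls to the robot, and variables do not carry over. Pictures are saved under pics/ and viewed, about 8 in all and at most 12, crops included, and the job is handed in when it is done.

Besides the shell and the picture viewer there is one more tool, called after "Emit:" by a JSON object that holds its "name" and its "arguments", one argument or row to a line. drive_tool: Moves the arm, as the interface text tells. Shift numbers are shares of 0.6 m and turn numbers shares of 180 degrees, none past 1 either way. Its arguments: {"type":"object","properties":{"motion":{"type":"array"},"force":{"type":"number"}},"required":["motion"]}

```bash
mkdir -p pics; ls; cat > h.py <<'E'
import numpy as np, cv2
from station import *
def save(s,n): cv2.imwrite(f'pics/{n}.png',s['img'][:,:,::-1])
def cloud(s):
    v,u=np.mgrid[0:400,0:640]; d=s['depth']
    p=np.stack([(u-s['cx'])/s['fx']*d,(v-s['cy'])/s['fy']*d,d],-1)
    w=p@np.array(s['rotation']).T+np.array(s['position']); w[d==0]=np.nan
    return w
E
python3 - <<'E'
from h import *
s=snapshot('top');save(s,'top1');np.savez('top1.npz',**s)
t=snapshot('side');save(t,'side1');np.savez('side1.npz',**t)
for k in (s,t): print(k['position'],np.round(k['rotation'],3).tolist(),k['fx'],k['cx'],k['cy'])
cv2.imwrite('pics/both1.png',cv2.resize(np.vstack([s['img'],t['img']])[:,:,::-1],(480,600)))
st=read_state();print(st, nose_length)
E
```

```text
pics
[0.40399788 0.05665431 1.06678365] [-0.704, 0.707, -0.034, 0.049] 506.0650837163371 311.3938596797394 208.5094925723949
[0.26694753 0.64683918 0.4470824 ] [-0.181, 0.854, -0.477, 0.1] 409.69737977130814 324.4894018425835 198.0730032758909
{'time': 0.1, 'joint_positions': array([-1.22029160e+00,  3.79390725e-01,  1.73468883e+00,  1.99206714e-05,
        1.02851835e+00, -3.32806767e-02]), 'dq': array([ 0.00104296, -0.00104659, -0.00042478, -0.00043792, -0.00058573,
       -0.00018687]), 'tau': array([-4.32687048e-04, -7.65039325e+01, -4.35291231e+01,  6.51641074e-02,
        3.99125903e-02, -4.09134316e-05]), 'tool_pos': array([ 0.26205927, -0.64893084,  0.40414617]), 'eef_rot': array([-0.69407828, -0.13520574,  0.69417864, -0.13450193]), 'contact_force': array([-0.41288369,  0.52416891,  0.93948845]), 'torque': array([-0.02205537,  0.01666639,  0.01519348]), 'gripper_width': 0.09099842018851832} 0.1908
```

View pics/top1.png

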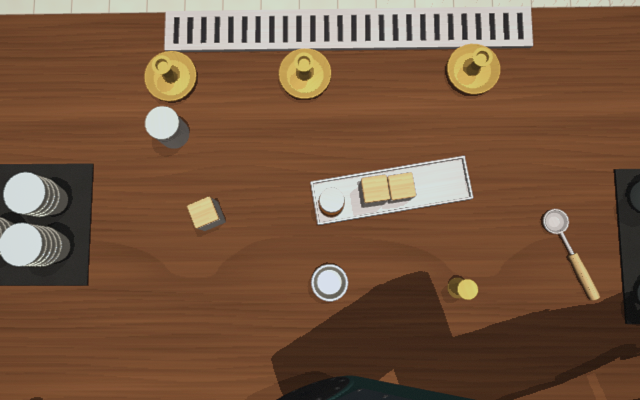

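View pics/side1.png

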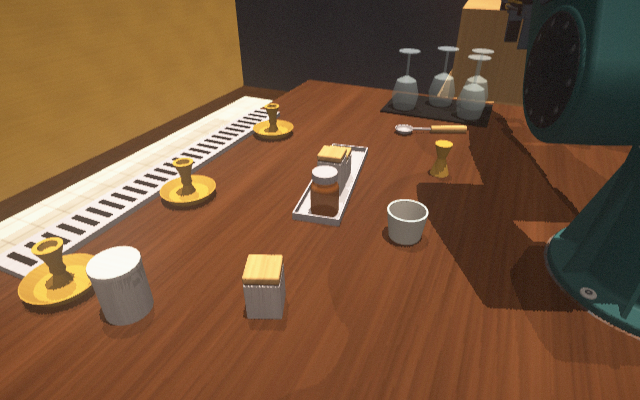

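The top view shows the middle tin at about (204,212), and the two tins in the tray at (375,190) and (402,187). The jar is at (332,201), and the tray runs from x=312 to x=472 with free room on the right (-y) side. Next I measure them from depth and contours.

```bash
cat >> h.py <<'E'
def planept(s,uv,z):
    uv=np.atleast_2d(uv).astype(float)
    r=np.c_[(uv[:,0]-s['cx'])/s['fx'],(uv[:,1]-s['cy'])/s['fy'],np.ones(len(uv))]@np.array(s['rotation']).T
    p=np.array(s['position']); return p+r*((z-p[2])/r[:,2])[:,None]
def bamboo(s,box):
    """lids: wood-coloured, well above counter by depth, inside pixel box"""
    w=cloud(s); z=w[...,2]; x0,y0,x1,y1=box
    m=np.zeros(z.shape,bool); m[y0:y1,x0:x1]=True
    hsv=cv2.cvtColor(s['img'],cv2.COLOR_RGB2HSV)
    return m&(hsv[...,0]>12)&(hsv[...,0]<30)&(hsv[...,1]>60)&(hsv[...,2]>120), w
def rect(s,m,z):
    c=max(cv2.findContours(m.astype(np.uint8),0,cv2.CHAIN_APPROX_NONE)[0],key=cv2.contourArea)[:,0]
    p=planept(s,c,z)[:,:2]; (cx,cy),(a,b),th=cv2.minAreaRect((p*1000).astype(np.float32))
    return [round(v,1) for v in (cx,cy,a,b,(th+45)%90-45)]
E
python3 - <<'E'
from h import *
s=dict(np.load('top1.npz'))
m,w=bamboo(s,(170,180,240,240)); print('mid z',np.nanmedian(w[m][:,2]),m.sum(),rect(s,m,.078))
m,w=bamboo(s,(345,160,430,215)); z=w[...,2]
print(np.histogram(z[m],bins=np.arange(.04,.11,.005)))
for n,lo,hi,h in (('tall',.085,.102,.094),('short',.06,.08,.07)):
    q=m&(z>lo)&(z<hi); print(n,q.sum(),np.nanmedian(z[q]),rect(s,q,h), np.mean(np.argwhere(q),0))
# tray: bright non-wood, low height
hsv=cv2.cvtColor(s['img'],cv2.COLOR_RGB2HSV)
t=np.zeros(z.shape,bool);t[145:230,300:480]=True
t&=(hsv[...,1]<70)&(hsv[...,2]>110)&(z<.03)
t=cv2.morphologyEx(t.astype(np.uint8),cv2.MORPH_CLOSE,np.ones((5,5)))
print('rail',rect(s,t,.016))
j=(z>.075)&(z<.11);j[:,:318]=0;j[:,350:]=0;j[:180]=0;j[225:]=0
print('jar',j.sum(),np.nanmedian(w[j],0),rect(s,j,.094))
print('counter z',np.nanmedian(z[230:250,120:180]))
E
```

```text
Traceback (most recent call last):
  File "h.py", line 15, in bamboo
    w=cloud(s); z=w[...,2]; x0,y0,x1,y1=box
  File "h.py", line 7, in cloud
    w=p@np.array(s['rotation']).T+np.array(s['position']); w[d==0]=np.nan
      ~^~~~~~~~~~~~~~~~~~~~~~~~~~
ValueError: matmul: Input operand 1 has a mismatch in its core dimension 0, with gufunc signature (n?,k),(k,m?)->(n?,m?) (size 4 is different from 3)
```

```bash
sed -i "s/np.array(s\['rotation'\]).T/R.from_quat(s['rotation']).as_matrix().T/; 1a from scipy.spatial.transform import Rotation as R" h.py
cat > m.py <<'E'
from h import *
def measure(s,boxmid=(170,180,240,240)):
    m,w=bamboo(s,boxmid); z=w[...,2]
    if m.sum(): print('mid z',np.nanmedian(w[m][:,2]),m.sum(),rect(s,m,.078))
    m,w=bamboo(s,(345,150,470,215))
    print(np.histogram(z[m],bins=np.arange(.04,.11,.005))[0])
    for n,lo,hi,h in (('tall',.086,.102,.094),('mid',.077,.0855,.082),('short',.06,.0765,.07)):
        q=m&(z>lo)&(z<hi)
        if q.sum()>80: print(n,q.sum(),np.nanmedian(z[q]),rect(s,q,h), np.mean(np.argwhere(q),0))
    hsv=cv2.cvtColor(s['img'],cv2.COLOR_RGB2HSV)
    t=np.zeros(z.shape,bool);t[145:230,300:480]=True
    t&=(hsv[...,1]<70)&(hsv[...,2]>110)&(z<.03)
    t=cv2.morphologyEx(t.astype(np.uint8),cv2.MORPH_CLOSE,np.ones((5,5)))
    print('rail',rect(s,t,.016))
    j=(z>.075)&(z<.11);j[:,:318]=0;j[:,350:]=0;j[:180]=0;j[225:]=0
    print('jar',j.sum(),np.nanmedian(w[j],0),rect(s,j,.094))
    print('counter z',np.nanmedian(z[230:250,120:180]))
E
python3 -c "
from m import *
measure(dict(np.load('top1.npz')))"
```

```text
mid z 0.07887067396725639 694 [515.6, 293.5, 52.6, 51.6, 22.7]
[  0   0   2   6  13 172 432  13   2  13 309 337   1   0]
tall 658 0.09506745282991963 [557.5, -46.7, 50.1, 50.3, 7.9] [188.5        375.10486322]
short 627 0.07101612397975232 [566.1, -101.1, 50.2, 50.0, 8.7] [185.89314195 401.20733652]
rail [567.4, -88.2, 94.7, 330.6, 9.4]
jar 485 [0.53553333 0.03877991 0.09523536] [535.4, 38.0, 44.6, 46.9, -0.4]
counter z 0.0013696657996751238
```

Everything fits the stated sizes. The tray yaw is 9.4°, tall is on the +y side, the gap is 5 mm, and short has plenty of room towards -y. Next is the helper that converts targets into drive rows.

```bash
cat > plan.py <<'E'
from h import *
def quat_pose(yaw_deg,flip=0):
    a=np.deg2rad(yaw_deg+180*flip); c,s=np.cos(a),np.sin(a)
    return R.from_matrix(np.c_[[0,0,-1],[c,s,0],[s,-c,0]])   # tool x down, jaws along yaw
def row(pos,yaw,grasp=True):
    """fractions to reach grasp point pos (m) with jaws along yaw (deg)"""
    st=read_state(); r0=R.from_quat(st['eef_rot']); p=np.array(pos)+[0,0,.172]
    T=min((quat_pose(yaw,f) for f in (0,1)),key=lambda q:(r0.inv()*q).magnitude())
    sh=r0.inv().apply(p-st['tool_pos'])/.6; tu=(r0.inv()*T).as_rotvec()/np.pi
    print('row',np.round(sh,4).tolist(),np.round(tu,4).tolist(),'rows>=',round(max(np.linalg.norm(sh)*.6/.0417,np.linalg.norm(tu)*180/7.16),1))
E
python3 -c "
from plan import *
st=read_state();print(np.round(R.from_quat(st['eef_rot']).as_matrix(),3).tolist())
row((.566,-.101,.22),9); row((.566,-.101,.22),99)"
```

```text
[[-0.0, 0.374, -0.927], [0.001, -0.927, -0.374], [-1.0, -0.001, -0.0]]
row [0.0209, -0.6571, -0.8116] [-0.4278, -0.0002, 0.0003] rows>= 15.0
row [0.0209, -0.6571, -0.8116] [0.0722, 0.0, 0.0003] rows>= 15.0
```

Emit:
{"name": "drive_tool", "arguments": {
  "motion": [
    [0.021,-0.657,-0.812,-0.428,0,0,0],
    [0.021,-0.657,-0.812,-0.428,0,0,0],
    [0.021,-0.657,-0.812,-0.428,0,0,0],
    [0.021,-0.657,-0.812,-0.428,0,0,0],
    [0.021,-0.657,-0.812,-0.428,0,0,0],
    [0.021,-0.657,-0.812,-0.428,0,0,0],
    [0.021,-0.657,-0.812,-0.428,0,0,0],
    [0.021,-0.657,-0.812,-0.428,0,0,0],
    [0.021,-0.657,-0.812,-0.428,0,0,0],
    [0.021,-0.657,-0.812,-0.428,0,0,0],
    [0.021,-0.657,-0.812,-0.428,0,0,0],
    [0.021,-0.657,-0.812,-0.428,0,0,0],
    [0.021,-0.657,-0.812,-0.428,0,0,0],
    [0.021,-0.657,-0.812,-0.428,0,0,0],
    [0.021,-0.657,-0.812,-0.428,0,0,0],
    [0.021,-0.657,-0.812,-0.428,0,0,0],
    [0.021,-0.657,-0.812,-0.428,0,0,0],
    [0.021,-0.657,-0.812,-0.428,0,0,0],
    [0.021,-0.657,-0.812,-0.428,0,0,0]
  ],
  "force": 10
}}

```text
time: 1.68
tool_pos: [0.5657, -0.102, 0.392]
eef_rot: [0.459, 0.538, -0.459, 0.537]
contact_force: [-0.1, -1.0, -0.0]
gripper_width: 0.0912
```

```bash
python3 -c "
from plan import *
st=read_state();print(st['time'],st['tool_pos'],st['joint_positions'],st['contact_force'])
row((.566,-.101,.049),9)
s=snapshot('side');save(s,'side2')
"
```

```text
1.6833 [ 0.56574245 -0.10199638  0.39198063] [-2.18901105e-01  2.00580185e-01  1.99736696e+00 -1.17549076e-04
  9.44073919e-01 -3.75569342e-01] [-0.08320248 -1.0092724  -0.00432946]
row [0.285, 0.0008, -0.0016] [-0.0001, -0.0, 0.0001] rows>= 4.1
```

Emit:
{"name": "drive_tool", "arguments": {
  "motion": [
    [0.05,0.001,-0.001,0,0,0,0],
    [0.1,0.001,-0.001,0,0,0,0],
    [0.15,0.001,-0.001,0,0,0,0],
    [0.18,0.001,-0.001,0,0,0,0],
    [0.21,0.001,-0.001,0,0,0,0],
    [0.23,0.001,-0.001,0,0,0,0],
    [0.25,0.001,-0.001,0,0,0,0],
    [0.265,0.001,-0.001,0,0,0,0],
    [0.275,0.001,-0.001,0,0,0,0],
    [0.285,0.001,-0.001,0,0,0,0],
    [0.285,0.001,-0.001,0,0,0,0],
    [0.285,0.001,-0.001,0,0,0,0]
  ]
}}

```text
time: 2.73
tool_pos: [0.5669, -0.1005, 0.2213]
eef_rot: [0.459, 0.538, -0.459, 0.538]
contact_force: [0.2, -0.0, 0.7]
gripper_width: 0.0909
```

Emit:
{"name": "drive_tool", "arguments": {
  "motion": [
    [0,0,0,0,0,0,0.3],
    [0,0,0,0,0,0,0.4],
    [0,0,0,0,0,0,0.45],
    [0,0,0,0,0,0,0.5],
    [0,0,0,0,0,0,0.55],
    [0,0,0,0,0,0,0.6],
    [0,0,0,0,0,0,0.6],
    [0,0,0,0,0,0,0.6],
    [0,0,0,0,0,0,0.6]
  ],
  "force": 10
}}

```text
time: 3.48
tool_pos: [0.5668, -0.1004, 0.2212]
eef_rot: [0.459, 0.538, -0.459, 0.538]
contact_force: [-1.1, 0.7, 3.2]
gripper_width: 0.0503
```

```bash
python3 -c "
from plan import *
st=read_state();print(st['time'],st['tool_pos'],st['contact_force'],st['gripper_width'],st['dq'])
p=st['tool_pos']-[0,0,.172]
a=np.deg2rad(9.2); row(p+.07*np.array([np.sin(a),-np.cos(a),0]),9)
s=snapshot('side');cv2.imwrite('pics/side3.png',cv2.resize(s['img'][100:260,240:480,::-1],(720,480)))
"
```

```text
3.4833 [ 0.56675465 -0.1004203   0.22116974] [-1.0928644   0.68046793  3.18288071] 0.05026267309551874 [-2.70202286e-04  3.38786550e-05  1.10637524e-03  2.97268510e-04
 -7.42469378e-04  1.07657852e-03]
row [-0.0, 0.0003, 0.1167] [0.0002, -0.0, 0.0] rows>= 1.7
```

View pics/side3.png

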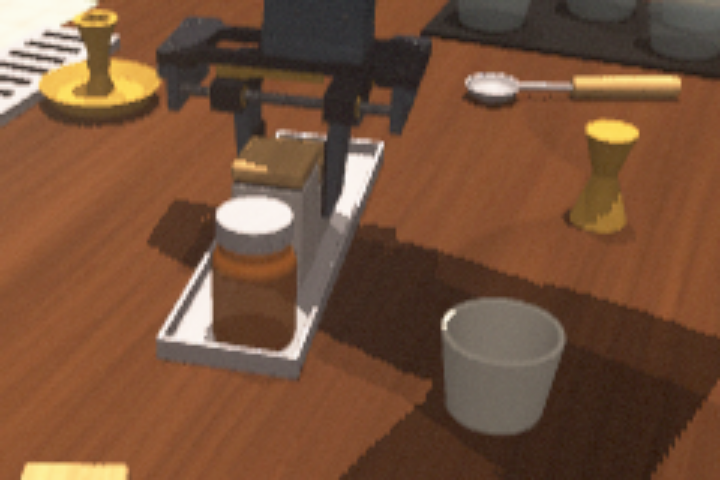

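The jaws hold the short tin front and back at 50.3 mm (jaws around x≈240–340 in the crop), and the tall tin is standing undisturbed. Now I draw the short tin outward 71 mm.

Emit:
{"name": "drive_tool", "arguments": {
  "motion": [
    [0,0,0.004,0,0,0,0.6],
    [0,0,0.012,0,0,0,0.6],
    [0,0,0.022,0,0,0,0.6],
    [0,0,0.034,0,0,0,0.6],
    [0,0,0.046,0,0,0,0.6],
    [0,0,0.058,0,0,0,0.6],
    [0,0,0.07,0,0,0,0.6],
    [0,0,0.082,0,0,0,0.6],
    [0,0,0.094,0,0,0,0.6],
    [0,0,0.104,0,0,0,0.6],
    [0,0,0.112,0,0,0,0.6],
    [0,0,0.118,0,0,0,0.6],
    [0,0,0.118,0,0,0,0.6],
    [0,0,0.118,0,0,0,0.6]
  ]
}}

```text
time: 4.7
tool_pos: [0.578, -0.1706, 0.2212]
eef_rot: [0.459, 0.538, -0.459, 0.538]
contact_force: [0.2, -1.3, 4.3]
gripper_width: 0.0502
```

Emit:
{"name": "drive_tool", "arguments": {
  "motion": [
    [0,0,0,0,0,0,0.4],
    [0,0,0,0,0,0,0.3],
    [0,0,0,0,0,0,0.2],
    [0,0,0,0,0,0,0.1],
    [0,0,0,0,0,0,0],
    [0,0,0,0,0,0,0],
    [0,0,0,0,0,0,0],
    [0,0,0,0,0,0,0]
  ]
}}

```text
time: 5.37
tool_pos: [0.5779, -0.1704, 0.2211]
eef_rot: [0.459, 0.538, -0.459, 0.538]
contact_force: [-0.3, -0.2, -0.9]
gripper_width: 0.0911
```

Emit:
{"name": "drive_tool", "arguments": {
  "motion": [
    [-0.02,0,0,0,0,0,0],
    [-0.05,0,0,0,0,0,0],
    [-0.1,0,0,0,0,0,0],
    [-0.15,0,0,0,0,0,0],
    [-0.2,0,0,0,0,0,0],
    [-0.25,0,0,0,0,0,0],
    [-0.285,0,0,0,0,0,0],
    [-0.285,0,0,0,0,0,0]
  ]
}}

```text
time: 6.03
tool_pos: [0.5787, -0.1706, 0.3978]
eef_rot: [0.46, 0.536, -0.458, 0.54]
contact_force: [-0.0, 0.5, 1.0]
gripper_width: 0.0913
```

```bash
python3 -c "
from plan import *
for y in (22.7,-67.3): row((.5156,.2935,.2),y)
"
```

```text
row [0.0407, 0.0173, -0.7806] [-0.0759, 0.0013, -0.0018] rows>= 11.2
row [0.0407, 0.0173, -0.7806] [0.4241, -0.0004, -0.0023] rows>= 11.2
```

Emit:
{"name": "drive_tool", "arguments": {
  "motion": [
    [0.01,0.001,-0.04,-0.076,0,0,0],
    [0.02,0.005,-0.1,-0.076,0,0,0],
    [0.041,0.017,-0.78,-0.076,0,0,0],
    [0.041,0.017,-0.78,-0.076,0,0,0],
    [0.041,0.017,-0.78,-0.076,0,0,0],
    [0.041,0.017,-0.78,-0.076,0,0,0],
    [0.041,0.017,-0.78,-0.076,0,0,0],
    [0.041,0.017,-0.78,-0.076,0,0,0],
    [0.041,0.017,-0.78,-0.076,0,0,0],
    [0.041,0.017,-0.78,-0.076,0,0,0],
    [0.041,0.017,-0.78,-0.076,0,0,0],
    [0.041,0.017,-0.78,-0.076,0,0,0],
    [0.041,0.017,-0.78,-0.076,0,0,0],
    [0.041,0.017,-0.78,-0.076,0,0,0],
    [0.041,0.017,-0.78,-0.076,0,0,0]
  ]
}}

```text
time: 7.28
tool_pos: [0.5143, 0.293, 0.3675]
eef_rot: [0.391, 0.589, -0.392, 0.589]
contact_force: [1.3, -0.7, 0.1]
gripper_width: 0.0911
```

```bash
python3 -c "
from m import *
from plan import row
s0=dict(np.load('top1.npz'))
m,w=bamboo(s0,(170,180,240,240)); q=m&(w[...,2]>.072)&(w[...,2]<.086); q[:]=cv2.morphologyEx(q.astype(np.uint8),cv2.MORPH_OPEN,np.ones((3,3)))
print(q.sum(),rect(s0,q,.078),np.nanmean(w[q],0), planept(s0,np.argwhere(q)[:,::-1],.078).mean(0))
s=snapshot('top');save(s,'top2');np.savez('top2.npz',**s)
measure(s)
row((.5156,.2935,.045),22.7)
"
```

```text
630 [515.0, 292.4, 50.6, 49.9, 22.7] [0.51502386 0.29207092 0.07900085] [0.51513565 0.29230913 0.078     ]
mid z 0.07908144895998237 290 [520.0, 282.6, 48.8, 25.9, 22.7]
[  0   0   0   1   4 195 413   9   3  10 298 344   2   0]
tall 653 0.0951579447673403 [557.5, -46.3, 50.1, 49.7, 7.9] [188.44563553 374.91424196]
short 618 0.070948217598923 [578.1, -171.0, 50.1, 49.9, 9.2] [179.75404531 436.32038835]
rail [567.4, -88.2, 94.7, 330.6, 9.4]
jar 483 [0.53541655 0.03881421 0.09513587] [535.4, 38.0, 44.6, 46.9, -0.4]
counter z 0.600147094705313
row [0.251, 0.0024, -0.0007] [-0.0001, 0.0, 0.0001] rows>= 3.6
```

View pics/top2.png

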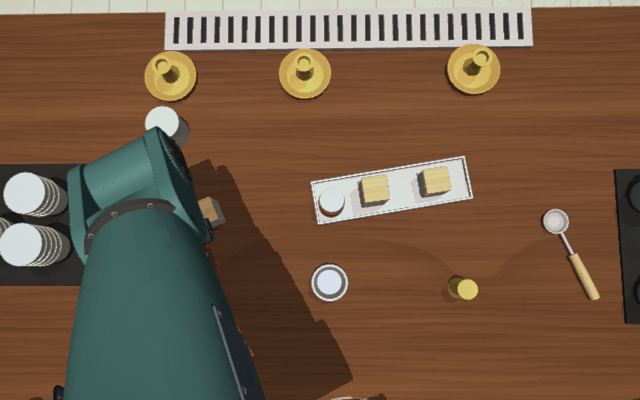

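The tray now has tall at (375,190) and short at (436,180), with a 76 mm gap and both square. Next I descend on the middle tin, centre (515, 292) mm.

Emit:
{"name": "drive_tool", "arguments": {
  "motion": [
    [0.05,0.001,0.001,0,0,0,0],
    [0.1,0.002,0.001,0,0,0,0],
    [0.14,0.002,0.001,0,0,0,0],
    [0.17,0.002,0.001,0,0,0,0],
    [0.195,0.002,0.001,0,0,0,0],
    [0.215,0.002,0.001,0,0,0,0],
    [0.23,0.002,0.001,0,0,0,0],
    [0.24,0.002,0.001,0,0,0,0],
    [0.25,0.002,0.001,0,0,0,0],
    [0.25,0.002,0.001,0,0,0,0],
    [0.25,0.002,0.001,0,0,0,0]
  ]
}}

```text
time: 8.25
tool_pos: [0.516, 0.2934, 0.2178]
eef_rot: [0.392, 0.589, -0.392, 0.589]
contact_force: [-0.6, -0.3, 0.1]
gripper_width: 0.0909
```

Emit:
{"name": "drive_tool", "arguments": {
  "motion": [
    [0,0,0,0,0,0,0.3],
    [0,0,0,0,0,0,0.4],
    [0,0,0,0,0,0,0.45],
    [0,0,0,0,0,0,0.5],
    [0,0,0,0,0,0,0.55],
    [0,0,0,0,0,0,0.6],
    [0,0,0,0,0,0,0.65],
    [0,0,0,0,0,0,0.65],
    [0,0,0,0,0,0,0.65],
    [0,0,0,0,0,0,0.65]
  ],
  "force": 20
}}

```text
time: 9.08
tool_pos: [0.5158, 0.2933, 0.2176]
eef_rot: [0.392, 0.589, -0.392, 0.589]
contact_force: [-1.7, -0.1, 3.6]
gripper_width: 0.0497
```

```bash
python3 -c "
from plan import *
st=read_state();print(st['tool_pos'],st['contact_force'],st['gripper_width'])
"
```

```text
[0.51582757 0.29334557 0.21757329] [-1.69103657 -0.08081151  3.61679035] 0.04972962411908281
```

Emit:
{"name": "drive_tool", "arguments": {
  "motion": [
    [-0.01,0,0,0,0,0,0.65],
    [-0.03,0,0,0,0,0,0.65],
    [-0.06,0,0,0,0,0,0.65],
    [-0.1,0,0,0,0,0,0.65],
    [-0.14,0,0,0,0,0,0.65],
    [-0.18,0,0,0,0,0,0.65],
    [-0.21,0,0,0,0,0,0.65],
    [-0.23,0,0,0,0,0,0.65],
    [-0.24,0,0,0,0,0,0.65],
    [-0.24,0,0,0,0,0,0.65]
  ]
}}

```text
time: 9.92
tool_pos: [0.516, 0.2934, 0.3629]
eef_rot: [0.392, 0.588, -0.391, 0.589]
contact_force: [1.0, 0.8, -2.9]
gripper_width: 0.0495
```

```bash
python3 -c "
from plan import *
st=read_state();print(st['tool_pos'],st['contact_force'],st['gripper_width'])
row((.5678,-.1087,.19),8.7)
"
```

```text
[0.5159527  0.29341576 0.36291096] [ 0.99649209  0.83340779 -2.92124511] 0.04949684220017672
row [0.001, -0.179, 0.6516] [0.0778, -0.0001, -0.0006] rows>= 9.7
```

The tin is held (-2.9 N of weight). I carry it over the tray.

Emit:
{"name": "drive_tool", "arguments": {
  "motion": [
    [0,-0.004,0.013,0.002,0,0,0.65],
    [0,-0.011,0.039,0.005,0,0,0.65],
    [0,-0.021,0.078,0.01,0,0,0.65],
    [0,-0.034,0.124,0.015,0,0,0.65],
    [0,-0.048,0.176,0.021,0,0,0.65],
    [0,-0.063,0.228,0.027,0,0,0.65],
    [0,-0.077,0.28,0.033,0,0,0.65],
    [0,-0.091,0.332,0.04,0,0,0.65],
    [0,-0.106,0.385,0.046,0,0,0.65],
    [0,-0.12,0.437,0.052,0,0,0.65],
    [0,-0.134,0.489,0.058,0,0,0.65],
    [0,-0.147,0.535,0.064,0,0,0.65],
    [0,-0.158,0.576,0.069,0,0,0.65],
    [0,-0.167,0.61,0.073,0,0,0.65],
    [0,-0.174,0.634,0.076,0,0,0.65],
    [0.001,-0.179,0.652,0.078,0,0,0.65],
    [0.001,-0.179,0.652,0.078,0,0,0.65],
    [0.001,-0.179,0.652,0.078,0,0,0.65]
  ]
}}

```text
time: 11.42
tool_pos: [0.5676, -0.109, 0.3603]
eef_rot: [0.461, 0.537, -0.461, 0.536]
contact_force: [0.0, 0.2, -1.8]
gripper_width: 0.0499
```

```bash
python3 -c "
from plan import *
st=read_state();print(st['tool_pos'],st['contact_force'],st['gripper_width'])
row((.5678,-.1085,.0501),8.7)
s=snapshot('side');cv2.imwrite('pics/side4.png',cv2.resize(s['img'][60:260,240:480,::-1],(720,600)))
"
```

```text
[ 0.56756921 -0.10899653  0.36034869] [ 0.0123059   0.22791749 -1.83382365] 0.04991940911521056
row [0.2304, 0.0007, -0.0006] [-0.0003, -0.0002, 0.0003] rows>= 3.3
```

View pics/side4.png

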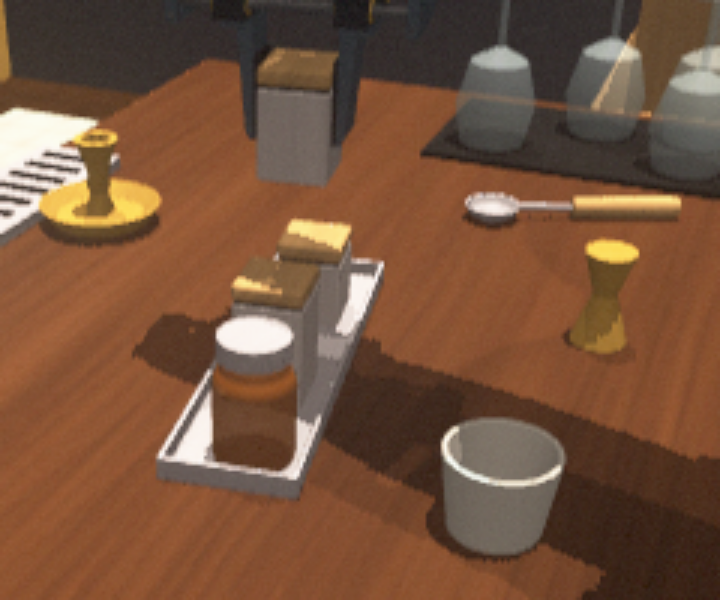

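The tin hangs upright in the jaws at about (300,120), above the gap between tall (275,330) and short (315,270). I lower it.

Emit:
{"name": "drive_tool", "arguments": {
  "motion": [
    [0.01,0,0,0,0,0,0.65],
    [0.03,0,0,0,0,0,0.65],
    [0.06,0,0,0,0,0,0.65],
    [0.09,0,0,0,0,0,0.65],
    [0.12,0.001,0,0,0,0,0.65],
    [0.145,0.001,0,0,0,0,0.65],
    [0.165,0.001,0,0,0,0,0.65],
    [0.18,0.001,0,0,0,0,0.65],
    [0.192,0.001,0,0,0,0,0.65],
    [0.202,0.001,0,0,0,0,0.65],
    [0.21,0.001,0,0,0,0,0.65],
    [0.216,0.001,0,0,0,0,0.65],
    [0.22,0.001,0,0,0,0,0.65],
    [0.222,0.001,0,0,0,0,0.65],
    [0.222,0.001,0,0,0,0,0.65],
    [0.222,0.001,0,0,0,0,0.65]
  ]
}}

```text
time: 12.8
tool_pos: [0.5685, -0.109, 0.228]
eef_rot: [0.461, 0.536, -0.461, 0.536]
contact_force: [-0.0, 1.2, -1.6]
gripper_width: 0.0499
```

Emit:
{"name": "drive_tool", "arguments": {
  "motion": [
    [0.002,0,0,0,0,0,0.65],
    [0.004,0,0,0,0,0,0.65],
    [0.005,0,0,0,0,0,0.65],
    [0.006,0,0,0,0,0,0.65],
    [0.007,0,0,0,0,0,0.65],
    [0.007,0,0,0,0,0,0.65]
  ]
}}

```text
time: 13.3
tool_pos: [0.5683, -0.1089, 0.2234]
eef_rot: [0.461, 0.536, -0.461, 0.536]
contact_force: [0.1, 0.1, -1.4]
gripper_width: 0.0498
```

Emit:
{"name": "drive_tool", "arguments": {
  "motion": [
    [0.001,0,0,0,0,0,0.65],
    [0.002,0,0,0,0,0,0.65],
    [0.003,0,0,0,0,0,0.65],
    [0.003,0,0,0,0,0,0.65]
  ]
}}

```text
time: 13.63
tool_pos: [0.5684, -0.1089, 0.2216]
eef_rot: [0.461, 0.536, -0.461, 0.536]
contact_force: [-0.8, -0.5, -3.1]
gripper_width: 0.0499
```

Emit:
{"name": "drive_tool", "arguments": {
  "motion": [
    [0.001,0,0,0,0,0,0.65],
    [0.002,0,0,0,0,0,0.65],
    [0.002,0,0,0,0,0,0.65]
  ]
}}

```text
time: 13.88
tool_pos: [0.5689, -0.109, 0.2215]
eef_rot: [0.461, 0.536, -0.461, 0.537]
contact_force: [-3.6, 0.7, 12.8]
gripper_width: 0.05
```

Contact is clear (12.8 N up). I release, retreat and look.

Emit:
{"name": "drive_tool", "arguments": {
  "motion": [
    [-0.001,0,0,0,0,0,0.65],
    [-0.001,0,0,0,0,0,0.5],
    [-0.001,0,0,0,0,0,0.4],
    [-0.001,0,0,0,0,0,0.3],
    [-0.001,0,0,0,0,0,0.2],
    [-0.001,0,0,0,0,0,0.1],
    [-0.001,0,0,0,0,0,0],
    [-0.001,0,0,0,0,0,0],
    [-0.001,0,0,0,0,0,0],
    [-0.001,0,0,0,0,0,0]
  ]
}}

```text
time: 14.72
tool_pos: [0.5684, -0.1089, 0.2211]
eef_rot: [0.461, 0.536, -0.461, 0.536]
contact_force: [-1.0, 0.1, -0.0]
gripper_width: 0.0909
```

Emit:
{"name": "drive_tool", "arguments": {
  "motion": [
    [-0.02,0,0,0,0,0,0],
    [-0.05,0,0,0,0,0,0],
    [-0.1,0,0,0,0,0,0],
    [-0.15,0,0,0,0,0,0],
    [-0.2,0,0,0,0,0,0],
    [-0.24,0,0,0,0,0,0],
    [-0.27,0,0,0,0,0,0],
    [-0.29,0,0,0,0,0,0],
    [-0.29,0,0.1,0,0,0,0],
    [-0.29,0,0.2,0,0,0,0],
    [-0.29,0,0.3,0,0,0,0],
    [-0.29,0,0.4,0,0,0,0],
    [-0.29,0,0.5,0,0,0,0],
    [-0.29,0,0.5,0,0,0,0],
    [-0.29,0,0.5,0,0,0,0],
    [-0.29,0,0.5,0,0,0,0],
    [-0.29,0,0.5,0,0,0,0]
  ]
}}

```text
time: 16.13
tool_pos: [0.6133, -0.408, 0.3947]
eef_rot: [0.461, 0.536, -0.462, 0.536]
contact_force: [0.4, 0.3, 0.3]
gripper_width: 0.0915
```

```bash
python3 -c "
from m import *
s=snapshot('top');measure(s)
t=snapshot('side');print(read_state()['time'])
a=cv2.resize(s['img'][140:240,290:490],(600,300));b=cv2.resize(t['img'][120:230,270:420],(600,300))
cv2.imwrite('pics/fin.png',np.vstack([a,cv2.resize(b,(600,300))])[:,:,::-1])
"
```

```text
mid z 0.0014033341128363297 35 [461.5, 231.2, 0.0, 0.0, 0.0]
[  0   0   0   0   8 169 439  52 522 101 318 331   0   0]
tall 697 0.09486982158058199 [557.5, -46.7, 50.1, 50.3, 7.9] [188.15781923 376.723099  ]
mid 589 0.0830011555166077 [568.6, -108.3, 49.9, 50.4, 8.5] [183.74023769 405.48556876]
short 628 0.07099940314871017 [578.1, -170.9, 50.1, 49.9, 9.2] [179.99840764 435.81528662]
rail [567.4, -88.2, 94.7, 330.5, 9.4]
jar 483 [0.53537689 0.0387945  0.0952103 ] [535.4, 38.0, 44.6, 46.9, -0.4]
counter z 0.0012552251253530322
16.2333
```

View pics/fin.png

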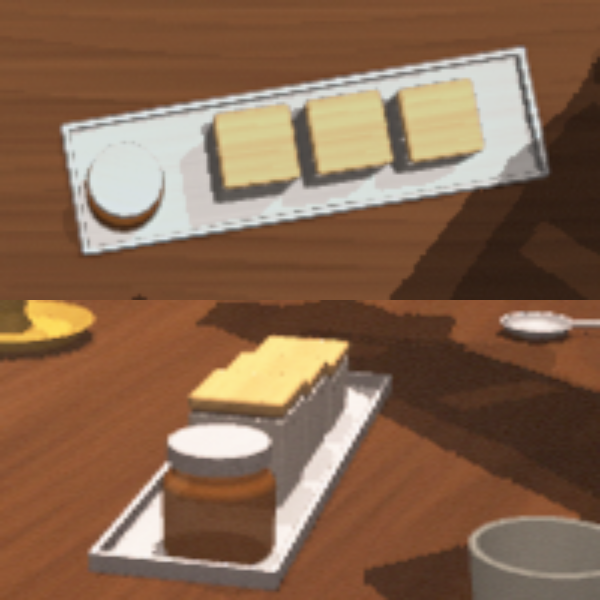

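The three tins stand upright and square in the tray in height order: tops at (255,148), (347,132) and (440,120), with gaps of about 13 mm. The middle lid reads 83 mm against an expected 82, so it is flat on the floor.

```bash
python3 -c "
from station import *
job_done();print(read_state()['time'])"
```

```text
the job is handed in; nothing more can be done
the job is handed in; nothing more can be done
```

The middle tin now stands in the tray between the other two, and I handed the job in at about 16 s of robot time. I gripped the short tin front and back, slid it 71 mm outward to open a 76 mm gap, then picked up the middle tin and set it down there.

- **Gaps:** the last top view shows about 12.5 mm of space on one side of the middle tin and 13.5 mm on the other, both under 3 cm.
- **Squareness:** the tins read 7.9°, 8.5° and 9.2° of yaw from tall to short, with the tray at 9.4°.
- **Height:** the middle lid reads 83 mm against an expected 82 mm. The camera reads about 1 mm high throughout, so the tin is flat on the tray floor.
- **Rest of the scene:** all three tins are upright, the jar has not moved, and the arm was well clear of everything.
- **Forces:** the highest force in any reading was 12.8 N, when the middle tin touched the floor. That was a little firmer than intended.
- **Check that failed:** the check of the middle tin's old counter spot gave only stray counter pixels, as expected with the tin gone.

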